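Seat a drilled bar in the jig and snap the toggle clamp shut

ROBOT

A 7-joint arm with a two-finger parallel gripper is mounted at the origin on the work surface. World frame = base frame: x ahead of the robot, y to its left, z up, the work surface at z = 0. Lengths are in m, angles in rad, forces in N, time in s.
With the tool pointing down it reaches from about 0.4 to 0.85 m from the base axis. Payload 6.9 kg.
Tool frame: the origin (TCP) lies at the very end of the fingers, on their centre line; the grasp point (between the pads) lies 19 mm behind it (robot.grasp_offset is the z of the grasp point in the tool frame, in m); z points along the fingers, y is the line along which they close (so a half turn about z gives the same grasp; the last joint's range is limited). The gripper opens to 85 mm and grips with 20 to 120 N. Pads are 22 mm wide; open, the fingers measure 114 mm over their backs; the gripper's body (76 mm by 85 mm) begins 54 mm behind the grasp point. The pads swing forward as they close: fully open they stand 13 mm farther back than shut.
Start: joints at [-1.151, 0.507, -0.238, 1.5, 0.126, 1.149, -0.155], TCP at [0.194, 0.594, 0.231] pointing down, gripper open.
Joint ranges: [-3.08, 3.08], [-0.24, 2.05], [-1.43, 1.35], [0, 2.5], [-1.52, 4.66], [0.17, 1.96], [-2.89, 2.89]. Speed limits (rad/s): [2.39, 2.39, 3.14, 3.14, 3.14, 3.14, 3.14].

INTERFACE

Orientations are given as a unit quaternion [x, y, z, w].
In Python, from cell import robot, cams gives the robot as it stands. The module is installed in compiled form; this text tells all that it offers. Calls block until the motion is done:
- robot.move_to(position, orientation): joint-space move of the TCP to a pose.
- robot.move_l(position, rot=None, velocity=0.15): straight line of the TCP; rot=None keeps the orientation; velocity is the mean speed in m/s.
- robot.set_joints(angles): joint-space move.
- robot.ungrasp() and robot.close_gripper(grasp_force=None): open the fingers fully, or close them until they stop; grasp_force is the grip in N (None keeps the last).
- robot.sleep(seconds).
- robot.ik(position, orientation): joint angles nearest the present ones, or None.
- robot.read_state(): the state.
- cams.capture(name): name is "scene" or "top"; returns a dict with "color" (384x512x3 uint8, red, green, blue), "fx", "fy", "cx", "cy" (pixels), "D" ([k1, k2, p1, p2, k3] as OpenCV has them; the pictures are not rectified), "xyz" and "orientation" of the camera in the world. Camera axes: x right, y down, z forward; pixel columns grow to the right and rows downward; lengths in m; the calibration is good to about 2 mm. A picture is of the moment at which its call begins. There is no depth.
A pose or a line that the arm cannot do raises robot.Unreachable and nothing moves.
- robot.close_job(): hands the job in; it is judged then, once.
The state is a dict: "time": time; "joint_pos": joint angles; "joint_velocities": joint speeds; "joint_efforts": joint torques, N m; "ee_pos": TCP position; "ee_rot": TCP orientation; "ft_force": force on the tool from outside, world axes, zero at the start; "torque": the same for the moment, N m; "grip_width": finger opening in m; "grip_force": force on a finger pad.
Only numpy, scipy, OpenCV 4.12 (cv2) and the standard library are available. Lean on these libraries where they do the work, as an engineer would, in place of code of your own. Each camera call takes 0.05 s, during which the arm holds its last target. There are 200 camera calls.

TASK

Push the drilled wooden bar along its channel in the jig until it butts against the end stop, and then push the toggle clamp's black handle over and down, past its dead point, until it snaps into lock and the clamp's foot presses on the bar. Work the clamp by its handle, not its arm. Only push with the fingers: do not lift the bar, and leave the collar, jar and screwdriver beside the jig where they are.

Things in the scene. Friction and masses are not known exactly. Their poses are not given: they have to be found in the camera images.
- jig: Fixed board, grey laminate, 220 x 215 mm, 18 mm thick, on the bench. Origin on the bench under the bar's centre when the bar is home; x along the channel to the end stop, y left of it, z up. It spans x -140 to 80, y -150 to 65 mm. Black guide rails 12 mm high and wide run from x -115 to 50 at y -33 and +33 mm (2 mm clear each side of the bar). The toggle clamp stands on the -y side in the plane x = 15 mm
- stop_face (a point): Centre of the face of the end stop which the bar's front end must touch, at x = +60, y = 0 of the jig, 33 mm above the bench. The stop is a dark wooden block 78 mm wide whose top is 40 mm above the bench
- bar: Loose light beech bar with two dark drilled holes in its top, 120 x 50 x 30 mm (x, y, z), about 0.14 kg, lying in the channel on the board (top 48 mm above the bench), 25 to 60 mm short of the stop at the start. Origin: centre of its underside; x along its length to the stop. When home its origin is above the jig's origin
- bar_center (a point): Centre of the bar, half-way up
- bar_back (a point): Centre of the bar's rear end face (the one away from the stop), half-way up, 33 mm above the bench: pushing here along the jig's +x slides the bar home. The face is 50 mm wide, and stands clear above the rails from 30 to 48 mm above the bench. Sliding takes 1 to 2 N
- handle_pivot (a point): Pivot of the clamp handle, fixed in the jig at x = +15, y = -94 mm, 84 mm above the bench. The handle turns about the jig's x axis through it
- clamp_handle (a joint): Handle angle, rad. 0 = open: the handle points up, 1.396 rad above the jig's -y direction; its elevation is 1.396 minus the value, so it is pushed towards -y and down. It starts at 0. Resistance peaks at about 10 N at the grip near 0.65; the dead point is at 1.06: beyond it, it snaps to 1.25 (locked, 8 deg above level); short of it, it springs back
- grip_mid (a point): Point on the handle's centre line 100 mm from the pivot, in the middle of the black round grip. The handle is 140 mm long from the pivot; the grip is 22 mm thick and runs from 55 to 140 mm from the pivot. It is pushed from its +y side or from above
- clamp_foot: Sprung rubber foot, 18 mm in diameter, 12 mm high, on the clamp's steel arm; origin at the centre of its underside. While open the arm is raised over the bar (foot about 100 mm, arm at most 150 mm above the bench); it comes down on the bar's top at x = 15, y = 0 of the jig as the handle is pushed over, and presses with about 5 N when locked
- clamp_arm: The clamp's raised steel arm, a 14 x 10 mm bar about 76 mm long that carries the foot and swings down with the handle; origin at its pivot (x = 15, y = -58 mm of the jig, 76 mm above the bench). Not to be pushed: the handle moves it
- pipe_collar: Loose grey plastic pipe collar, 84 mm in diameter, 50 mm high, standing on the bench beside the jig; origin at the centre of its underside. To be left alone
- glue_jar: Loose closed glass jar with white cap, 48 mm in diameter, 60 mm high, on the bench beside the jig; origin at the centre of its underside. To be left alone
- screwdriver: Loose screwdriver lying on the bench beside the jig, about 200 mm long, under 35 mm high. To be left alone
Not all that is in view belongs to the job. Several things have the shape of the bar; the one meant has the colours described above.

How it is judged:
On the way, in this order (a step that is already met when the one before it is completed fails the run):
1. the bar is pushed home against the end stop while the clamp is still open (x of bar_center in the frame of jig above -0.004 m and z of bar_center in the frame of jig below 0.037 m and value of joint clamp_handle below 0.6 rad), for 0.2 s.
2. the clamp handle is pushed past its dead point and has snapped into lock with the bar under its foot (value of joint clamp_handle above 1.19 rad and x of bar_center in the frame of jig above -0.004 m and z of bar_center in the frame of jig below 0.037 m), for 0.2 s.
At the end, for the whole second after the job is handed in: The bar lies flat in the channel, at rest, within 4 mm of touching the end stop; the handle is locked (joint above 1.19 rad of 1.25, well past the dead point at 1.06) and the clamp foot presses on the bar with more than 2 N (all of step 2 and contact force between clamp_foot and bar above 2 N and linear speed of bar below 0.02 m/s and angle between bar's own z axis and vertical below 0.06 rad).
It fails at once if the bar is lifted: its centre more than 12 mm above its height in the channel (z of bar_center in the frame of jig above 0.045 m).
It fails at once if the clamp is pushed by its arm instead of its handle: the fingers press on the arm or its foot with more than 12 N (contact force between the fingers and clamp_arm above 12 N).
It fails at once if the pipe collar is moved by more than 25 mm (distance of pipe_collar from where it was at the start of the episode above 0.025 m).
It fails at once if the jar is moved by more than 25 mm (distance of glue_jar from where it was at the start of the episode above 0.025 m).
It fails at once if the screwdriver is moved by more than 25 mm (distance of screwdriver from where it was at the start of the episode above 0.025 m).
It also fails if it takes over 51 s, if anything falls off the work surface, if the arm or the gripper's body presses on something with over 40 N, if the wrist force passes 120 N, or if a joint passes its speed limit or range.

## Working session

There is one attempt and no reset: what is moved stays moved. The work goes in short steps, each a Python script; the robot and the scene stay as the last script left them, time stands still between calls to the robot, and variables do not carry over. Pictures are saved under pics/ and viewed, at most 10 in all, crops included, and the job is handed in when it is done.

```bash
mkdir -p pics; python3 - <<'E'
from cell import robot,cams
import cv2,pickle
d={n:cams.capture(n) for n in("scene","top")}
pickle.dump(d,open('d.pkl','wb'))
for n in d:
    c=d[n]; cv2.imwrite(f'pics/{n}.png',cv2.resize(c['color'][:,:,::-1],(800,600),interpolation=cv2.INTER_CUBIC))
    print(n,[c[k] for k in('fx','fy','cx','cy','D','xyz','orientation')])
s=robot.read_state();print(s)
E
```

```text
scene [365.3019143268243, 365.3019143268243, 249.71412185489018, 186.22567445173564, array([-0.0742337,  0.       ,  0.       ,  0.       ,  0.       ]), array([ 0.96990487, -0.23564436,  0.70611026]), array([ 0.8238117 ,  0.44091564, -0.16850457, -0.31390107])]
top [384.26311088510283, 384.26311088510283, 259.04330470736903, 191.81811333398568, array([-0.05033389,  0.        ,  0.        ,  0.        ,  0.        ]), array([0.4249611 , 0.04079613, 1.04967952]), array([ 0.70998781, -0.70097934,  0.04300276, -0.05192346])]
{'time': 0.1, 'joint_pos': array([-1.1505228 ,  0.50823914, -0.23750976,  1.50101808,  0.12569451,
        1.14890098, -0.15482253]), 'joint_velocities': array([ 0.00011248, -0.00209673,  0.001231  , -0.00250274, -0.00102373,
       -0.00065593, -0.000379  ]), 'joint_efforts': array([-5.45972769e-03, -6.21838903e+01, -2.19507582e+00, -2.50208294e+01,
        1.23680229e-02,  7.70465063e-03,  1.78166925e-05]), 'ee_pos': array([0.19344275, 0.59384432, 0.23053003]), 'ee_rot': array([ 1.56754425e-01,  9.87637295e-01, -7.82564515e-04, -1.06535313e-04]), 'ft_force': array([ 1.36797438, -0.1665157 ,  0.22564695]), 'torque': array([-0.00479281,  0.03120861,  0.01591289]), 'grip_force': 0.0, 'grip_width': 0.08576883078975794}
```

View pics/scene.png

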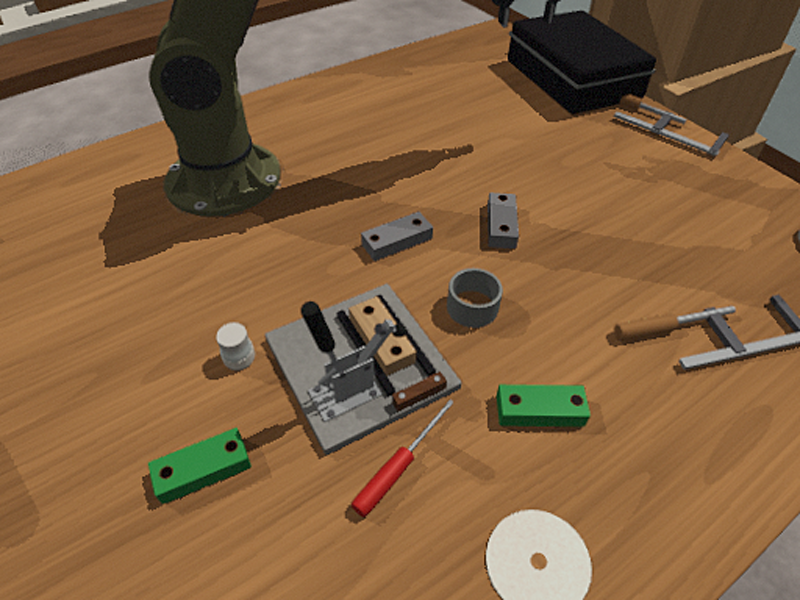

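View pics/top.png

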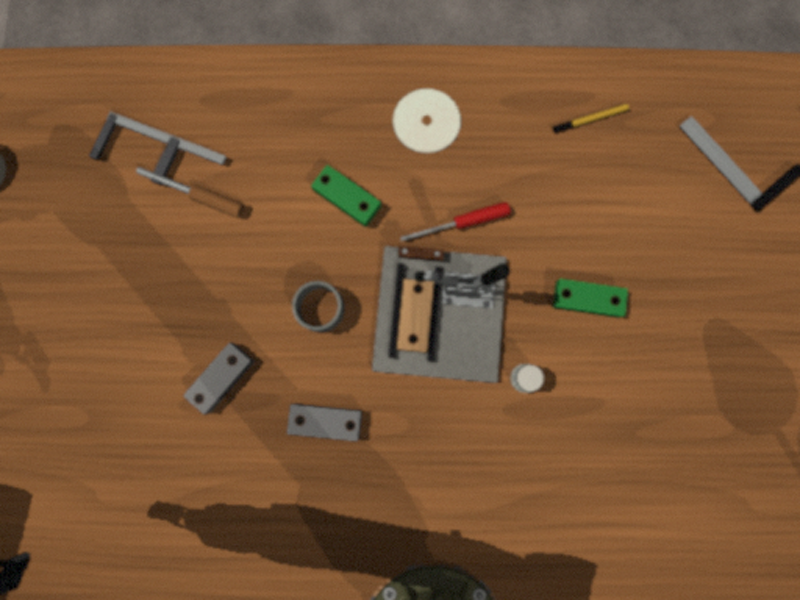

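The bar candidates in the scene view are beech (382,332) in the jig, green (200,465) and (543,405), and grey (397,235) and (502,220). The light beech one in the jig is the target. In the top view it is at (416,315), and the jig corners are near (385,247), (507,256), (498,382) and (373,373). Next I'll take close crops.

```bash
python3 - <<'E'
import pickle,cv2
d=pickle.load(open('d.pkl','rb'))
# original px crops, x6 and x5
t=d['top']['color'][150:250,232:362,::-1]; cv2.imwrite('pics/topc.png',cv2.resize(t,None,fx=6,fy=6,interpolation=cv2.INTER_CUBIC))
t=d['scene']['color'][178:293,160:300,::-1]; cv2.imwrite('pics/scc.png',cv2.resize(t,None,fx=5,fy=5,interpolation=cv2.INTER_CUBIC))
E
```

```text
(no output)
```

View pics/topc.png

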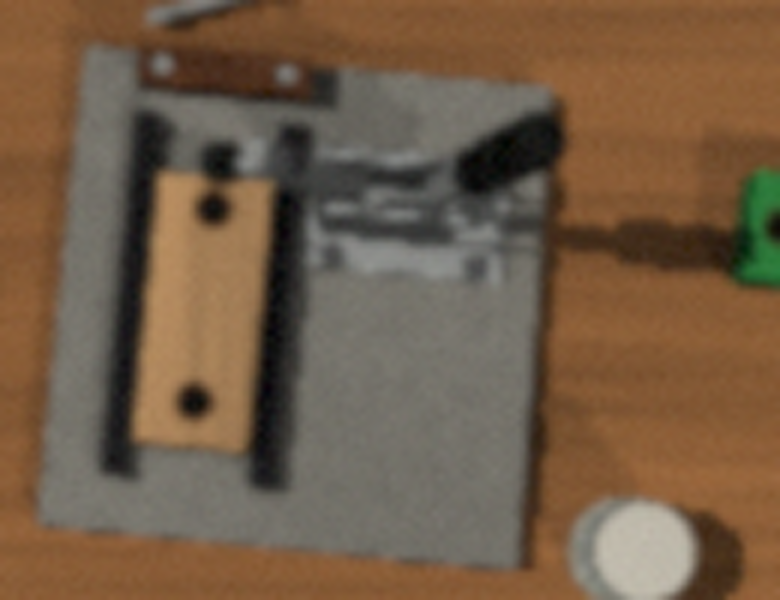

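View pics/scc.png

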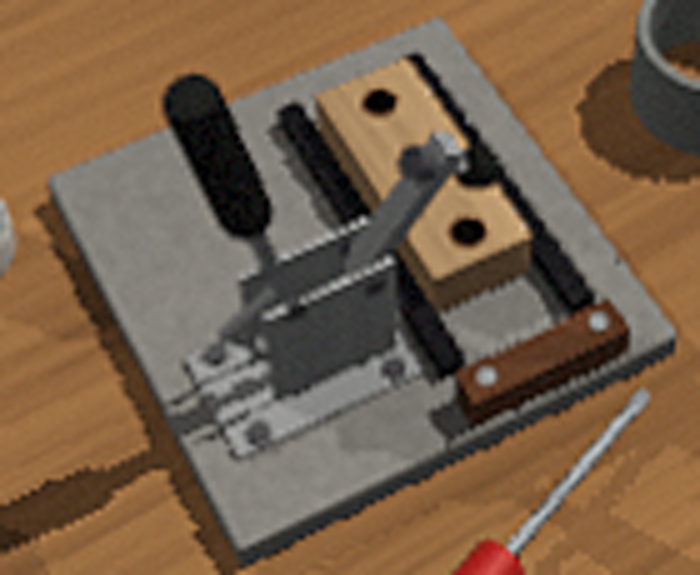

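The crops confirm the beech bar in the channel. In the top crop its rear edge runs (132,440)–(250,452) and the board corners are (84,45), (555,90), (524,567) and (40,520). In the scene crop the board corners are (52,182), (440,20), (675,340) and (240,550).

```bash
cat > h.py <<'E'
import numpy as np,cv2,pickle
from scipy.spatial.transform import Rotation as R
from scipy.optimize import least_squares
d=pickle.load(open('d.pkl','rb'))
def proj(c,P):
    Rc=R.from_quat(c['orientation']).as_matrix().T
    K=np.array([[c['fx'],0,c['cx']],[0,c['fy'],c['cy']],[0,0,1]])
    return cv2.projectPoints(np.array(P,float).reshape(-1,3),cv2.Rodrigues(Rc)[0],-Rc@c['xyz'],K,c['D'])[0][:,0]
def J2W(p,P):
    P=np.array(P,float).reshape(-1,3); return R.from_euler('z',p[2]).apply(P)+[p[0],p[1],0]
E
python3 - <<'E'
from h import *
B=np.array([[80,65,18],[80,-150,18],[-140,-150,18],[-140,65,18]])/1e3
f=lambda u,s,o:(np.array(u)+.5)/s-.5+o
T=f([(84,45),(555,90),(524,567),(40,520)],6,[232,150]); S=f([(675,340),(240,550),(52,182),(440,20)],5,[160,178])
def fit(w):
    r=lambda p:np.r_[w[0]*(proj(d['top'],J2W(p,B))-T).ravel(),w[1]*(proj(d['scene'],J2W(p,B))-S).ravel()]
    q=least_squares(r,[.5,0,0]);return q.x,q.fun
for w in((1,1),(1,0),(0,1)):
    p,e=fit(w);print(w,p.round(4),e.round(1))
p,_=fit((1,1));np.save('jig.npy',p)
bt=f([(132,440),(250,452),(155,172),(275,180)],6,[232,150])
r=lambda q:(proj(d['top'],J2W(p,[[q[0]-.06,.025+q[1],.048],[q[0]-.06,-.025+q[1],.048],[q[0]+.06,.025+q[1],.048],[q[0]+.06,-.025+q[1],.048]]))-bt).ravel()
q=least_squares(r,[-.04,0]);print('bar',q.x,q.fun.round(1))
el=1.396;tip=[.015,-.094-.14*np.cos(el),.084+.14*np.sin(el)]
piv=[.015,-.094,.084]
for n,s,o in(('top',6,[232,150]),('scene',5,[160,178])):
    print(n,((proj(d[n],J2W(p,[tip,piv,[.015,0,.1]]))-o+.5)*s).round())
# IK along planned poses
from cell import robot
print(J2W(p,[[0,0,0],piv]))
E
```

```text
(1, 1) [ 0.5758  0.0337 -0.0817] [ 0.4 -0.3  0.1 -0.6 -0.8  0.7 -0.5  0.8  1.2 -0.3 -0.3  1.4 -1.4 -0.4
  0.3 -0.4]
(1, 0) [ 0.5762  0.0333 -0.0784] [ 0.4 -0.3  0.2 -0.9 -0.4  0.4 -0.1  0.8  0.  -0.  -0.   0.  -0.  -0.
  0.  -0. ]
(0, 1) [ 0.5755  0.0341 -0.0846] [ 0.  -0.   0.  -0.  -0.   0.  -0.   0.   1.2 -0.4 -0.4  1.  -1.2 -0.8
  0.5 -0.6]
bar [-0.04045895  0.00027295] [ 0.1  0.2 -0.4  0.1  0.7 -0.4 -0.4  0.1]
top [[544. 138.]
 [438. 192.]
 [217. 165.]]
scene [[191.  98.]
 [282. 294.]
 [483. 181.]]
[[ 0.57584838  0.03372855  0.        ]
 [ 0.58312785 -0.06118198  0.084     ]]
```

The fit agrees between cameras: residuals are about 1 px and the handle tip and foot predictions match. The bar is 40 mm short of the stop. I'll check reachability and then push the bar.

```bash
cat >> h.py <<'E'
from cell import robot,cams
p=np.load('jig.npy')
Q=lambda flip:(R.from_euler('z',p[2]+(np.pi if flip else 0))*R.from_euler('x',np.pi)).as_quat()
W=lambda x,y,z:J2W(p,[x,y,z])[0]
def corner(a,r=.105,off=.011):   # contact point on the handle's upper side at joint value a: jig y,z
    e=1.396-a; return -.094-r*np.cos(e)+off*np.sin(e), .084+r*np.sin(e)+off*np.cos(e)
Fj=lambda:R.from_euler('z',-p[2]).apply(robot.read_state()['ft_force'])
E
python3 - <<'E'
from h import *
pts=[W(-.135,0,.25),W(-.135,0,.037),W(-.07,0,.037),W(.015,-.06,.30),W(.015,-.06,.19)]+[W(.015,corner(a)[0]+.012,corner(a)[1]) for a in(0,.4,.8,1.2)]
best=[]
for fl in(0,1):
    js=[robot.ik(x,Q(fl)) for x in pts]; print(fl,[None if j is None else j.round(2).tolist() for j in js])
    if all(j is not None for j in js): best.append((abs(js[0]-robot.read_state()['joint_pos']).max(),fl))
print(best); fl=min(best)[1]; np.save('fl.npy',fl)
robot.close_gripper(20)
robot.move_to(pts[0],Q(fl)); robot.move_l(pts[1],velocity=.2)
print(robot.read_state()['time'],Fj())
f0=Fj()
robot.move_l(W(-.115,0,.037),velocity=.1); print(Fj()-f0)
x=-.115
while x<-.045:
    x+=.005; robot.move_l(W(x,0,.037),velocity=.05); f=Fj()-f0; print(round(x,3),f.round(1))
    if f[0]<-6: break
c=cams.capture('top');pickle.dump(c,open('t2.pkl','wb'));print(robot.read_state()['time'])
t=c['color'][150:250,232:362,::-1]; cv2.imwrite('pics/top2.png',cv2.resize(t,None,fx=6,fy=6,interpolation=cv2.INTER_CUBIC))
E
```

```text
0 [[-0.66, 0.25, 0.65, 1.92, -0.17, 1.03, -1.59], [-0.38, 0.55, 0.32, 2.2, -0.39, 0.44, -1.4], [-0.38, 0.61, 0.38, 2.04, -0.41, 0.56, -1.36], [-0.37, 0.45, 0.6, 1.49, -0.26, 1.28, -1.39], [-0.36, 0.54, 0.59, 1.67, -0.34, 1.03, -1.31], [-0.32, 0.54, 0.6, 1.68, -0.35, 1.03, -1.25], [-0.26, 0.56, 0.63, 1.69, -0.38, 1.02, -1.16], [-0.21, 0.6, 0.64, 1.71, -0.42, 0.97, -1.06], [-0.17, 0.65, 0.64, 1.74, -0.48, 0.91, -0.98]]
1 [[-0.21, 0.21, 0.06, 1.92, -0.01, 1.02, 1.35], [-0.06, 0.52, -0.14, 2.2, 0.17, 0.43, 1.15], [-0.02, 0.58, -0.15, 2.04, 0.16, 0.53, 1.2], [-0.08, 0.4, 0.13, 1.49, -0.05, 1.26, 1.54], [-0.0, 0.48, 0.01, 1.67, -0.01, 0.99, 1.5], [0.02, 0.48, 0.06, 1.67, -0.03, 0.99, 1.57], [0.05, 0.49, 0.12, 1.68, -0.07, 0.97, 1.68], [0.1, 0.53, 0.13, 1.71, -0.08, 0.91, 1.75], [0.16, 0.57, 0.08, 1.74, -0.06, 0.83, 1.76]]
[(np.float64(1.439600776086926), 0), (np.float64(1.5057059719586756), 1)]
4.2417 [0.40433333 0.14450897 0.86186017]
[-0.67451153 -0.0669986  -0.94236295]
-0.11 [-0.5 -0.  -1.3]
-0.105 [-1.5 -0.4 -0.5]
-0.1 [ 0.3  0.1 -1.1]
-0.095 [-1.1 -1.2 -0.9]
-0.09 [-0.1  0.2 -0.5]
-0.085 [-0.9  0.4 -0.7]
-0.08 [-1.6  0.8 -0.8]
-0.075 [-0.8  0.1 -0.6]
-0.07 [-6.6  0.1  3. ]
6.8917
```

The force rose at TCP x = -0.070, where the stop contact is expected. I'll back off, look once, and move beside the handle.

```bash
python3 - <<'E'
from h import *
q=Q(int(np.load('fl.npy')))
robot.move_l(W(-.0685,0,.037),velocity=.05); print(Fj())
robot.move_l(W(-.10,0,.037),velocity=.15); robot.move_l(W(-.10,0,.29),velocity=.25)
robot.move_l(W(.015,-.055,.29),velocity=.25)
c=cams.capture('scene')
cv2.imwrite('pics/s3.png',cv2.resize(c['color'][150:293,130:320,::-1],None,fx=4,fy=4,interpolation=cv2.INTER_CUBIC))
for x in(0,-.005): print(x,((proj(c,J2W(p,[[x+.06,.025,.048],[x+.06,-.025,.048]]))-[130,150]+.5)*4).round())
robot.move_l(W(.015,-.055,corner(0)[1]),velocity=.2)
print(Fj(),robot.read_state()['time'])
E
```

```text
[-10.03855511   0.08492793   6.43974332]
0 [[588. 356.]
 [507. 395.]]
-0.005 [[583. 349.]
 [502. 388.]]
[-0.70479341  0.78776799 -0.57045452] 10.0167
```

View pics/s3.png

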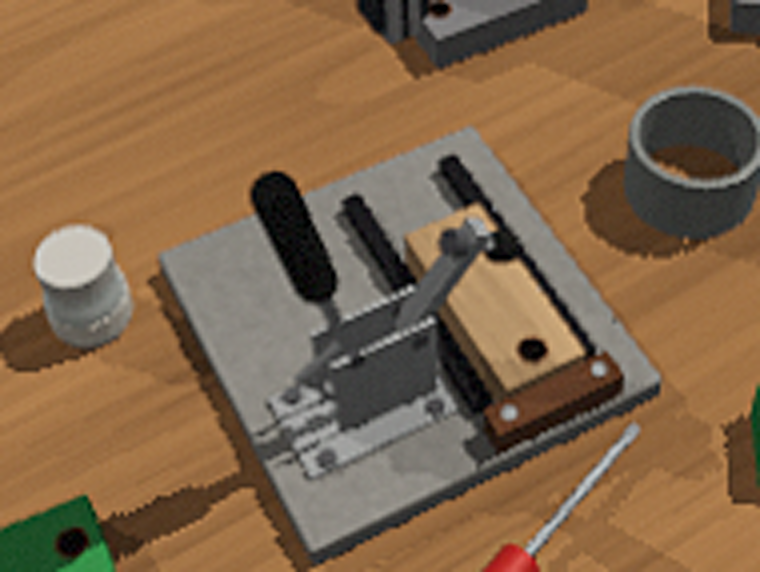

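The picture shows the bar's front end against the stop block (~(510,395)–(588,356)), with the handle still up at (290,235). Now the handle.

```bash
python3 - <<'E'
from h import *
f0=Fj(); z=corner(0)[1]; y=-.075
robot.move_l(W(.015,y,z),velocity=.1); print((Fj()-f0).round(1))
while y>-.115:
    y-=.003; robot.move_l(W(.015,y,z),velocity=.05); f=Fj()-f0
    if f[1]>2.5: break
h=y-corner(0)[0]; print('contact y',y,'h',h,f.round(1))
if 0<h<.025:
    for a in np.arange(.1,1.21,.1):
        c=corner(a); robot.move_l(W(.015,c[0]+h,c[1]),velocity=.06); f=Fj()-f0
        print(round(a,2),f.round(1),round(robot.read_state()['time'],1))
        if np.linalg.norm(f)>35: break
c=cams.capture('scene')
cv2.imwrite('pics/s4.png',cv2.resize(c['color'][130:293,110:320,::-1],None,fx=3.6,fy=3.6,interpolation=cv2.INTER_CUBIC))
E
```

```text
[-0.6 -0.9  1.3]
contact y -0.11100000000000003 h -0.009572086760859688 [0.1 2.6 0.5]
```

View pics/s4.png

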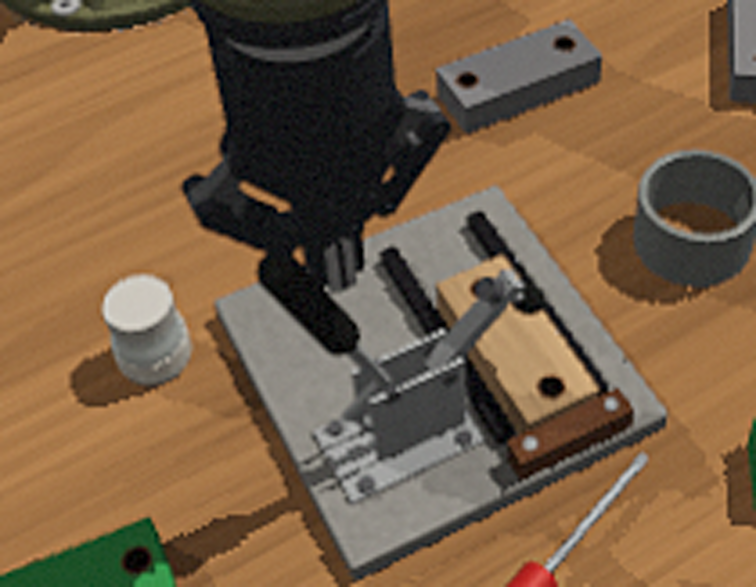

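The handle at (305,305) has already yielded about 0.2 rad under light resistance, so the finger half-width is about 10 mm. The gripper's knuckles are clear of it. I'll continue along the arc.

```bash
python3 - <<'E'
from h import *
f0=np.array([-.7,.8,-.6]); h=.010
for a in [.25,.35,.45,.55,.65,.75,.85,.95,1.05,1.12,1.18]:
    c=corner(a); robot.move_l(W(.015,c[0]+h,c[1]),velocity=.06); f=Fj()-f0
    print(round(a,2),f.round(1),round(robot.read_state()['time'],1))
    if np.linalg.norm(f)>35: break
c=cams.capture('scene')
cv2.imwrite('pics/s5.png',cv2.resize(c['color'][130:293,110:320,::-1],None,fx=3.6,fy=3.6,interpolation=cv2.INTER_CUBIC))
E
```

```text
0.25 [2.4 2.4 4.1] 13.7
0.35 [3.  3.5 4.6] 14.0
0.45 [2.6 4.1 6.1] 14.3
0.55 [2.4 4.5 7.7] 14.7
0.65 [2.  3.8 8.2] 15.0
0.75 [1.7 3.5 8.6] 15.3
0.85 [1.8 2.2 6. ] 15.7
0.95 [ 1.9 -0.   4.1] 16.0
1.05 [ 0.6 -0.9  0.3] 16.3
1.12 [ 0.  -0.6  0.1] 16.6
1.18 [ 0.2 -0.5  0.1] 16.8
```

View pics/s5.png

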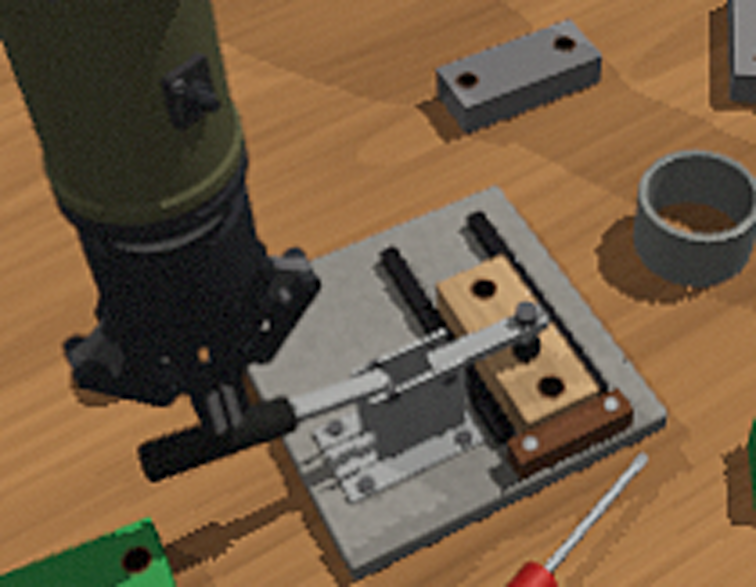

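The force dropped to zero past 1.05, so the handle has snapped. It lies down at (215,440) and the foot is on the bar near (525,345). I'll retract and check the resting angle against the projection.

```bash
python3 - <<'E'
from h import *
e=robot.read_state()['ee_pos']; robot.move_l(e+[0,0,.15],velocity=.2); robot.sleep(.3)
c=cams.capture('scene')
cv2.imwrite('pics/s6.png',cv2.resize(c['color'][130:293,110:320,::-1],None,fx=3.6,fy=3.6,interpolation=cv2.INTER_CUBIC))
for a in(1.06,1.25):
    el=1.396-a; print(a,((proj(c,W(.015,-.094-.14*np.cos(el),.084+.14*np.sin(el)))-[110,130]+.5)*3.6).round())
print(robot.read_state()['time'])
E
```

```text
1.06 [[144. 437.]]
1.25 [[142. 468.]]
18.1333
```

View pics/s6.png

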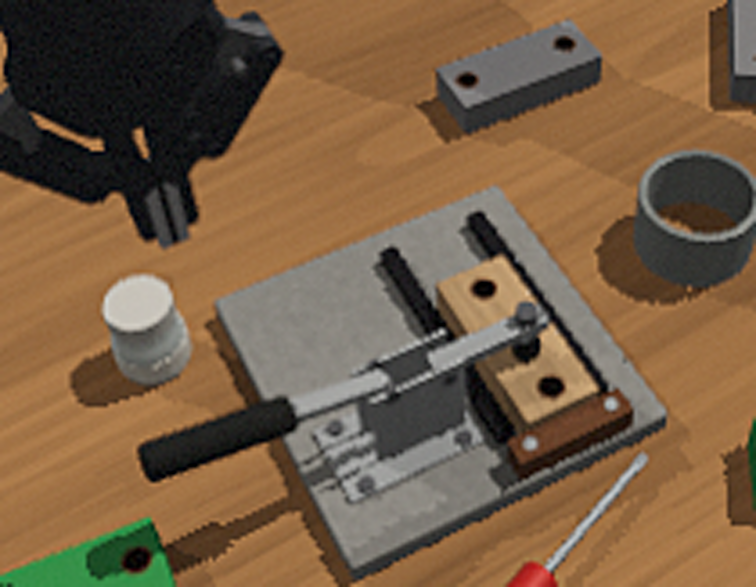

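The handle stays down with its tip centre at about (147,462), which matches 1.25 rad (142,468). The bar is against the stop and the foot is on it.

```bash
python3 -c "
from cell import robot
print(robot.close_job())"
```

```text
the job is handed in; nothing more can be done
None
```

The job is handed in: the bar is against the end stop, the handle rests at about its 1.25 rad lock position with the foot on the bar, and the collar, jar and screwdriver were not touched; the foot's force was not measured and no verdict came back.

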